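Set the two sliding covers of a sausage display case

ROBOT

A 6-joint arm with a two-finger parallel gripper is mounted at the origin on the work surface. World frame = base frame: x ahead of the robot, y to its left, z up, the work surface at z = 0. Lengths are in m, angles in rad, forces in N, time in s.
With the tool pointing down it reaches from about 0.35 to 0.775 m from the base axis. Payload 5.5 kg.
Tool frame: the origin (TCP) lies on the centre line of the jaws, within the pads' length; the fingertips stand 17 mm ahead of it and the grasp point (between the pads) lies 2 mm behind it; z points along the fingers, x is the direction in which the jaws open and shut, and the axes are right-handed (so a half turn about z gives the same grasp; the last joint's range is limited). The gripper opens to 85 mm and grips with 20 to 120 N. Pads are 22 mm wide; open, the fingers measure 114 mm over their backs; the gripper's body (76 mm by 85 mm) begins 54 mm behind the grasp point. The pads swing forward as they close: fully open they stand 13 mm farther back than shut.
Start: joints at [1.201, 0.313, 0.046, 1.304, 0, 1.431], TCP at [0.131, 0.56, 0.248] pointing down, gripper open.
Joint ranges: [-2.76, 2.76], [-0.86, 1.69], [-1.03, 1.26], [-2.2, 2.34], [-1.47, 1.5], [-3.14, 3.14]. Speed limits (rad/s): [2.57, 2.57, 3.14, 3.14, 3.14, 3.14].

INTERFACE

Orientations are given as a rotation vector (axis times angle).
In Python, from station import * gives the robot as it stands.
- The arm moves only by the tool arm_command, never from a script. Its argument "series" is a list of rows, each an object of numbers: "tx", "ty", "tz": the shift along the tool's x, y, z in cm; "ax", "ay", "az": the turn, a rotation vector about the tool's x, y, z in rad; "grip": the closure, from 0 (fully open) to 1 (shut). A call has exactly 10 rows; each row shifts and turns the commanded pose from where the row before left it, along the tool's axes as they then stand; what a row does not reach is not made up. A row lasts 1/10 s, in which the tool goes at most 50 mm and 8.59 degrees, less where a joint would pass 70% of its speed; a pose out of reach is approached as far as the arm can. A call with a gripper value outside its range is refused whole. The fingers move at their own pace and stop on an object; "grip_force" is the grip in N (left out, the last holds). Time passes only in rows, so rows that do not move let the fingers close, or fill a call up. It gives the time, the measured TCP pose, the force and the opening at its end, in the units of the state.
- state(): the state, without advancing time (a new reading comes with each control period).
- read_camera(name): name is "side" or "top"; returns a dict with "pixels" (384x512x3 uint8, blue, green, red), "depth" (384x512 float32, m along the optical axis (not along the pixel's ray), 0 where there is no reading), "fx", "fy", "cx", "cy" (pixels), "cam_to_world" (4x4, takes a point from camera to world coordinates). Camera axes: x right, y up, looking along -z (the intrinsics and any distortion apply to the point x, -y, -z); pixel columns grow to the right and rows downward; lengths in m; the calibration is good to about 2 mm. A picture is of the moment at which its call begins.
- hand_in(): hands the job in, once; it reports no verdict.
The state is a dict: "time": time; "joints": joint angles; "qvel": joint speeds; "joint_efforts": joint torques, N m; "eef_pos": TCP position; "tool_rot": TCP orientation; "ft_force": force on the tool from outside, world axes, zero at the start; "torque": the same for the moment, N m; "width": finger opening in m.
Only numpy, scipy, OpenCV 4.12 (cv2) and the standard library are available. Lean on these libraries where they do the work, as an engineer would, in place of code of your own. Each camera call takes 0.05 s, during which the arm holds its last target. There are 200 camera calls.

TASK

Both clear covers of the display case on the stall counter were left half-way. With your fingertips, gently push the cover above the pale saucissons fully open for serving and the cover above the dark red chorizos fully shut. Do not pick anything up, and leave the sausages and everything else on the counter where they are.

Things in the scene. Friction and masses are not known exactly. Their poses are not given: they have to be found in the camera images.
- case: Fixed display case, white with steel deck, 256 mm (x) by 330 mm (y) by 100 mm tall. Origin: centre of its underside. Two rows, near at x = -60 mm, far at x = +60 mm; in each, the +y half is an open bay with sausages, the -y half a flat deck level with the 100 mm rim. Covers slide along y: to +y shuts over the bay, to -y opens. Rubber stops 6 mm tall cross the top at y = +-160 mm.
- cover_near (a joint): Slide of the near (x = -60 mm) clear cover, in m: 0 = fully shut over its bay, 0.15 = fully open, each on a stop. It starts part open. The cover's middle lies at x = -0.06, y = 0.075 - value in the case's frame. It cannot be lifted, drags with about 2 N, has no spring and stays where it is left.
- cover_far (a joint): Slide of the far (x = +60 mm) clear cover, in m: 0 = fully shut over its bay, 0.15 = fully open, each on a stop. It starts part open. The cover's middle lies at x = 0.06, y = 0.075 - value in the case's frame. It cannot be lifted, drags with about 2 N, has no spring and stays where it is left.
- cover_near_mid (a point): Centre of the top face of the near cover, 146 mm above the table; axes as the case. The cover is a closed box-shaped hood, 108 mm (x) by 150 mm (y) by 45 mm tall, clear with a black frame, too wide to grip. Push against its upright faces at y = +75 or -75 mm from this point, which run from 101 to 146 mm above the table.
- cover_far_mid (a point): Centre of the top face of the far cover, 146 mm above the table; axes as the case. The cover is a closed box-shaped hood, 108 mm (x) by 150 mm (y) by 45 mm tall, clear with a black frame, too wide to grip. Push against its upright faces at y = +75 or -75 mm from this point, which run from 101 to 146 mm above the table.
- tray_dark: Black tray, 98 by 138 by 20 mm, with two dark red chorizos, fixed in one of the two bays (either). Origin at the centre of its underside, 30 mm above the table. Axes as the case.
- tray_pale: Steel tray, 98 by 138 by 20 mm, with two pale saucissons, fixed in the other bay. Origin at the centre of its underside, 30 mm above the table. Axes as the case.
- chorizo0: Dark red chorizo, 36 mm thick, 118 mm long along its y, loose in its tray; its top lies 69 mm above the table, 31 mm below the case's rim. Origin: centre of its underside. Leave alone.
- chorizo1: Dark red chorizo, 36 mm thick, 118 mm long along its y, loose in its tray; its top lies 69 mm above the table, 31 mm below the case's rim. Origin: centre of its underside. Leave alone.
- saucisson0: Pale saucisson, 36 mm thick, 118 mm long along its y, loose in its tray; its top lies 69 mm above the table, 31 mm below the case's rim. Origin: centre of its underside. Leave alone.
- saucisson1: Pale saucisson, 36 mm thick, 118 mm long along its y, loose in its tray; its top lies 69 mm above the table, 31 mm below the case's rim. Origin: centre of its underside. Leave alone.
- jar: Glass jar with green cap, 66 mm across, 100 mm tall, loose on the counter on the right. Origin: centre of its underside. Leave alone.
- sign: Blank slate price sign on a wooden foot, 70 mm (x) by 126 mm (y) by 95 mm tall, loose on the counter on the left. Origin: centre of its underside. Leave alone.
- big_salami: Whole salami, 64 mm thick, 190 mm long along its y, loose on the 20 mm thick chopping board at the left. Origin: centre of its underside. Leave alone.
- bowl: White bowl, 100 mm across, 45 mm tall, loose on the counter on the right. Origin: centre of its underside. Leave alone.

How it is judged:
At the end, for the whole second after the job is handed in: The cover above the pale saucissons is within 6 mm of fully open, the cover above the dark red chorizos within 6 mm of fully shut, and both are at rest (((x of tray_pale in the frame of case below -0.03 m and x of tray_dark in the frame of case above 0.03 m and value of joint cover_near above 0.144 m and value of joint cover_far below 0.006 m) or (x of tray_pale in the frame of case above 0.03 m and x of tray_dark in the frame of case below -0.03 m and value of joint cover_far above 0.144 m and value of joint cover_near below 0.006 m)) and velocity of joint cover_near between -0.01 and 0.01 m/s and velocity of joint cover_far between -0.01 and 0.01 m/s); the robot touches nothing.
It fails at once if a cover is slammed: it slides faster than 0.4 m/s (velocity of joint any of cover_near, cover_far above 0.4 m/s or velocity of joint any of cover_near, cover_far below -0.4 m/s).
It fails at once if a sausage is picked up or shifted by more than 15 mm (distance of any of chorizo0, chorizo1, saucisson0, saucisson1 from where it was at the start of the episode above 0.015 m).
It fails at once if a thing on the counter is picked up, shifted by more than 20 mm or tipped over (distance of any of jar, sign, big_salami, bowl from where it was at the start of the episode above 0.02 m or angle between any of jar, sign, big_salami, bowl's own z axis and vertical above 0.35 rad).
It also fails if it takes over 45 s, if anything falls off the work surface, if the arm or the gripper's body presses on something with over 40 N, if the wrist force passes 120 N, or if a joint passes its speed limit or range.

## Working session

There is one attempt and no reset: what is moved stays moved. The work goes in short steps, Python scripts to look and compute and a tool call to move; the robot and the scene stay as the last step left them, time stands still between calls to the robot, and variables do not carry over. Pictures are saved under pics/ and viewed, about 8 in all and at most 12, crops included, and the job is handed in when it is done.

Besides the shell and the picture viewer there is one more tool, called in YAML: its name, and indented under it one key for each argument. arm_command: Moves the arm, as the interface text tells. Its arguments: {"type":"object","properties":{"series":{"type":"array"},"grip_force":{"type":"number"}},"required":["series"]}

```bash
mkdir -p pics; cat > h.py <<'E'
from station import *
import numpy as np, cv2
def snap(n,f):
    c=read_camera(n); cv2.imwrite('pics/'+f+'.png',c['pixels']); np.savez('pics/'+f,**{k:v for k,v in c.items()}); return c
def w(c,u,v,z=None):
    T=np.array(c['cam_to_world']); r=np.array([(u-c['cx'])/c['fx'],-(v-c['cy'])/c['fy'],-1.])
    d=c['depth'][int(v),int(u)] if z is None else (z-T[2,3])/(T[:3,:3]@r)[2]
    return T[:3,3]+T[:3,:3]@r*d
E
python3 - <<'E'
from h import *
a=snap('top','t1');b=snap('side','s1')
print(state())
for c in(a,b):print(c['cam_to_world'],c['fx'],c['cx'],c['cy'], [k for k in c])
E
```

```text
{'time': 0.1, 'joints': array([1.20140475e+00, 3.13969496e-01, 4.51172563e-02, 1.30360431e+00,
       9.95549473e-07, 1.43121999e+00]), 'qvel': array([-2.85023858e-04, -8.37963467e-04,  2.48119041e-03, -5.33317985e-04,
       -3.27800093e-04,  9.53381237e-05]), 'joint_efforts': array([ 2.58000218e-03, -4.81727064e+01,  2.99243706e+01,  1.26703887e-02,
       -1.22947881e-04, -2.20112321e-05]), 'eef_pos': array([0.13082746, 0.55949071, 0.24748296]), 'tool_rot': array([ 2.46083251e+00,  1.95157042e+00, -2.24907757e-03]), 'ft_force': array([-0.48849732,  0.17337397, -0.00351845]), 'torque': array([ 0.03980871, -0.02064283,  0.05181141]), 'width': 0.08522233650632323}
[[ 0.02796146  0.9956886  -0.08844411  0.41007428]
 [-0.99955952  0.02873073  0.00743649  0.05742369]
 [ 0.0099455   0.08819722  0.99605338  1.54482069]
 [ 0.          0.          0.          1.        ]] 497.0230391438159 258.5904961556241 196.23852859751688 ['pixels', 'depth', 'fx', 'fy', 'cx', 'cy', 'cam_to_world']
[[ 0.46191536  0.620951   -0.63328829 -0.21828793]
 [-0.88675312  0.33734869 -0.31601387 -0.32435833]
 [ 0.01740985  0.70754202  0.70645678  0.96631865]
 [ 0.          0.          0.          1.        ]] 393.65711550263825 254.58900559506202 188.39464610414794 ['pixels', 'depth', 'fx', 'fy', 'cx', 'cy', 'cam_to_world']
```

View pics/t1.png

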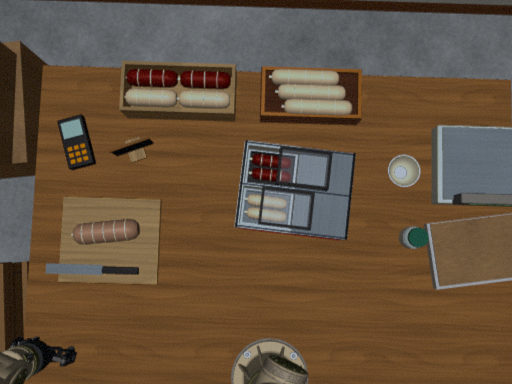

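View pics/s1.png

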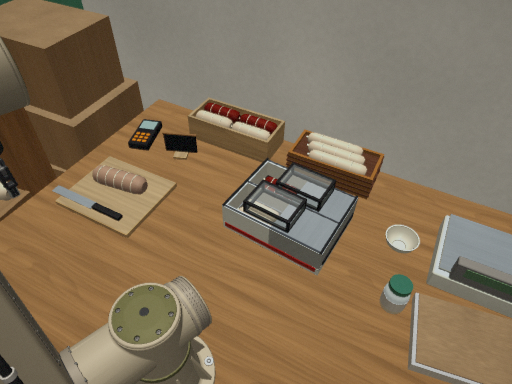

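The top view shows dark chorizos in the far bay (about px 268,168) and pale saucissons in the near bay (about 266,208). The covers are near the middle. So the near cover goes to −y and the far cover to +y. I'll enlarge this to measure it.

```bash
python3 - <<'E'
import cv2
i=cv2.imread('pics/t1.png')[130:250,225:365]
cv2.imwrite('pics/c1.png',cv2.resize(i,None,fx=5,fy=5,interpolation=cv2.INTER_CUBIC))
E
```

```text
(no output)
```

View pics/c1.png

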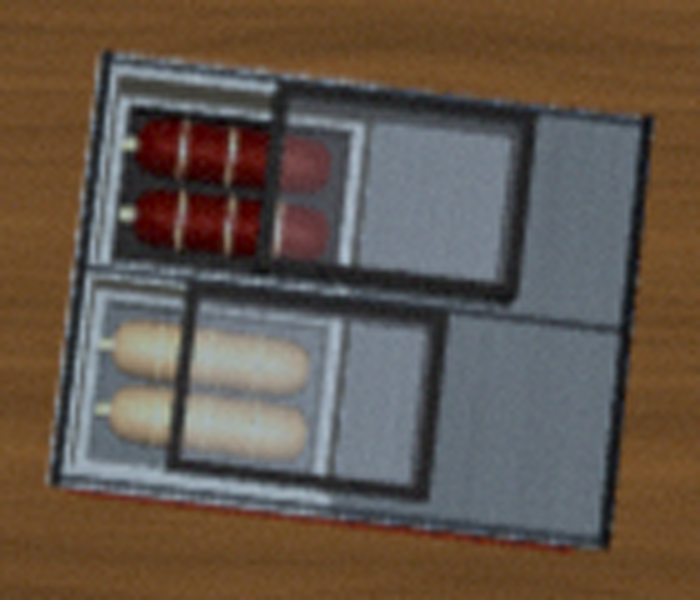

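The enlarged crop gives the case's rim corners at about (105,55), (650,118), (605,545) and (52,487). The near cover spans about x 178–438 and the far cover about x 270–527.

```bash
python3 - <<'E'
from h import *
c=np.load('pics/t1.npz')
f=lambda p,z:w(c,225+(p[0]-2)/5,130+(p[1]-2)/5,z)
R=[f(p,.1) for p in[(105,55),(650,118),(605,545),(52,487)]]
N=[f(p,.146) for p in[(188,283),(448,315),(428,498),(168,468)]]
F=[f(p,.146) for p in[(278,82),(535,113),(518,300),(262,272)]]
C=np.mean(R,0)
d=(R[0]+R[3]-R[1]-R[2]);d/=np.linalg.norm(d)  # case +y
print('C',C,'yaw',np.arctan2(-d[0],d[1]),'sizes',[np.linalg.norm(R[i]-R[i-1]) for i in range(4)])
X=np.array([d[1],-d[0],0])
for q in(N,F):
    m=np.mean(q,0)-C;print('case xy',m@X,m@d,'value',.075-m@d,[np.linalg.norm(q[i]-q[i-1]) for i in range(4)])
for u,v in[(404,170),(415,237),(105,231),(137,152)]:print(w(c,u,v))
for x,y in[(-.06,.165),(-.06,.0),(.06,-.165),(.06,-.05)]:print((x,y),C+X*x+d*y)
from scipy.spatial.transform import Rotation as Ro
print(Ro.from_rotvec(state()['tool_rot']).as_matrix())
E
```

```text
C [ 0.56118245 -0.05993813  0.1       ] yaw -0.08141926745392952 sizes [np.float64(0.2560066831286721), np.float64(0.3233372325910961), np.float64(0.25258702306645625), np.float64(0.3226727795784434)]
case xy -0.059311651144115664 0.02337749972819429 value 0.051622500271805705 [np.float64(0.10526131676230134), np.float64(0.14829844772958672), np.float64(0.10412581115337313), np.float64(0.14719149969746523)]
case xy 0.059202889695612236 -0.015812260033305683 value 0.09081226003330568 [np.float64(0.10947248346020784), np.float64(0.14765789504670387), np.float64(0.10779084111673623), np.float64(0.1459089814958579)]
[ 0.64247518 -0.40733942  0.00498542]
[ 0.43253876 -0.41007328  0.10324558]
[0.42484038 0.49237444 0.08457633]
[0.67356647 0.42837579 0.01142704]
(-0.06, 0.165) [0.51480055 0.10939503 0.1       ]
(-0.06, 0.0) [ 0.50138121 -0.05505837  0.1       ]
(0.06, -0.165) [ 0.60756435 -0.22927129  0.1       ]
(0.06, -0.05) [ 0.61691722 -0.11465225  0.1       ]
[[ 2.27797129e-01  9.73708430e-01 -6.00349256e-04]
 [ 9.73707228e-01 -2.27797802e-01 -1.54787808e-03]
 [-1.64394018e-03 -2.31962226e-04 -9.99998622e-01]]
```

arm_command:
  series:
    - {"az":-0.148,"grip":1}
    - {"tx":-3.4,"ty":3.2,"grip":1}
    - {"tx":-3.4,"ty":3.2,"grip":1}
    - {"tx":-3.4,"ty":3.2,"grip":1}
    - {"tx":-3.4,"ty":3.2,"grip":1}
    - {"tx":-3.4,"ty":3.2,"grip":1}
    - {"tx":-3.4,"ty":3.2,"grip":1}
    - {"tx":-3.4,"ty":3.2,"grip":1}
    - {"tx":-3.4,"ty":3.2,"grip":1}
    - {"tx":-3.4,"ty":3.2,"grip":1}

```text
schema error: expected keys tx, ty, tz, ax, ay, az, grip
```

arm_command:
  series:
    - {"tx":-3.4,"ty":3.2,"grip":1}
    - {"tx":-3.4,"ty":3.2,"grip":1}
    - {"tx":-3.4,"ty":3.2,"grip":1}
    - {"tx":-2,"ty":3.2,"grip":1}
    - {"grip":1}
    - {"grip":1}
    - {"grip":1}
    - {"grip":1}
    - {"grip":1}
    - {"grip":1}

```text
schema error: expected keys tx, ty, tz, ax, ay, az, grip
```

```bash
cat >> h.py <<'E'
C=np.array([.5612,-.0599,0]);YW=-.0814
def cs(p):
    p=np.array(p)-C; c,s=np.cos(YW),np.sin(YW); return np.round([c*p[0]+s*p[1],-s*p[0]+c*p[1],p[2]],4)
def st():
    from scipy.spatial.transform import Rotation as Ro
    s=state();print(s['time'],'case',cs(s['eef_pos']),'F',s['ft_force'].round(1),s['width'],Ro.from_rotvec(s['tool_rot']).as_matrix().round(3)[:,:2].T)
E
python3 -c "
from h import *
st()"
```

```text
0.1 case [-0.4793  0.5823  0.2475] F [-0.5  0.2 -0. ] 0.08522233650632323 [[ 0.228  0.974 -0.002]
 [ 0.974 -0.228 -0.   ]]
```

All seven keys are needed in every row.

arm_command:
  series:
    - {"tx":0,"ty":0,"tz":0,"ax":0,"ay":0,"az":-0.148,"grip":1}
    - {"tx":-3.4,"ty":3.2,"tz":0,"ax":0,"ay":0,"az":0,"grip":1}
    - {"tx":-3.4,"ty":3.2,"tz":0,"ax":0,"ay":0,"az":0,"grip":1}
    - {"tx":-3.4,"ty":3.2,"tz":0,"ax":0,"ay":0,"az":0,"grip":1}
    - {"tx":-3.4,"ty":3.2,"tz":0,"ax":0,"ay":0,"az":0,"grip":1}
    - {"tx":-3.4,"ty":3.2,"tz":0,"ax":0,"ay":0,"az":0,"grip":1}
    - {"tx":-3.4,"ty":3.2,"tz":0,"ax":0,"ay":0,"az":0,"grip":1}
    - {"tx":-3.4,"ty":3.2,"tz":0,"ax":0,"ay":0,"az":0,"grip":1}
    - {"tx":-3.4,"ty":3.2,"tz":0,"ax":0,"ay":0,"az":0,"grip":1}
    - {"tx":-3.4,"ty":3.2,"tz":0,"ax":0,"ay":0,"az":0,"grip":1}

```text
time: 1.1
eef_pos: [0.3937, 0.2297, 0.2481]
tool_rot: [-2.31, -2.129, 0.0]
ft_force: [-0.4, 0.8, 0.7]
width: 0.0
```

```bash
python3 -c "
from h import *
st()"
```

```text
1.1 case [-0.1905  0.275   0.2481] F [-0.4  0.8  0.7] 8.797919807685136e-06 [[ 0.082  0.997  0.   ]
 [ 0.997 -0.082 -0.   ]]
```

arm_command:
  series:
    - {"tx":-3.4,"ty":3.2,"tz":0,"ax":0,"ay":0,"az":0,"grip":1}
    - {"tx":-3.4,"ty":3.2,"tz":0,"ax":0,"ay":0,"az":0,"grip":1}
    - {"tx":-3.4,"ty":3.2,"tz":0,"ax":0,"ay":0,"az":0,"grip":1}
    - {"tx":-3,"ty":3.2,"tz":0,"ax":0,"ay":0,"az":0,"grip":1}
    - {"tx":0,"ty":0,"tz":3,"ax":0,"ay":0,"az":0,"grip":1}
    - {"tx":0,"ty":0,"tz":3,"ax":0,"ay":0,"az":0,"grip":1}
    - {"tx":0,"ty":0,"tz":2.5,"ax":0,"ay":0,"az":0,"grip":1}
    - {"tx":0,"ty":0,"tz":1.3,"ax":0,"ay":0,"az":0,"grip":1}
    - {"tx":0,"ty":0,"tz":0,"ax":0,"ay":0,"az":0,"grip":1}
    - {"tx":0,"ty":0,"tz":0,"ax":0,"ay":0,"az":0,"grip":1}

```text
time: 2.1
eef_pos: [0.5097, 0.0894, 0.1503]
tool_rot: [-2.31, -2.128, 0.001]
ft_force: [0.2, -0.1, 0.4]
width: 0.0001
```

```bash
python3 -c "
from h import *
st();c=snap('side','s2')
cv2.imwrite('pics/s2c.png',cv2.resize(c['pixels'][100:290,170:410],None,fx=3,fy=3,interpolation=cv2.INTER_CUBIC))"
```

```text
2.1 case [-0.0635  0.1446  0.1503] F [ 0.2 -0.1  0.4] 5.874712238524851e-05 [[ 0.082  0.997  0.   ]
 [ 0.997 -0.082 -0.001]]
```

View pics/s2c.png

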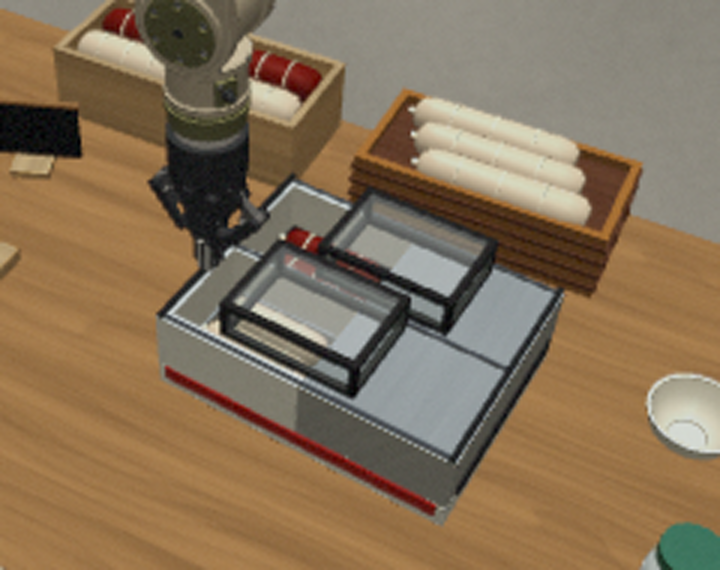

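The fingers hang just beyond the near cover's +y face (crop about 205,260), clear of the rim. Next I lower them a little and push at about 0.1 m/s.

arm_command:
  series:
    - {"tx":-1,"ty":0.3,"tz":0.5,"ax":0,"ay":0,"az":0,"grip":1}
    - {"tx":-1,"ty":0,"tz":0,"ax":0,"ay":0,"az":0,"grip":1}
    - {"tx":-1,"ty":0,"tz":0,"ax":0,"ay":0,"az":0,"grip":1}
    - {"tx":-1,"ty":0,"tz":0,"ax":0,"ay":0,"az":0,"grip":1}
    - {"tx":-1,"ty":0,"tz":0,"ax":0,"ay":0,"az":0,"grip":1}
    - {"tx":-1,"ty":0,"tz":0,"ax":0,"ay":0,"az":0,"grip":1}
    - {"tx":-1,"ty":0,"tz":0,"ax":0,"ay":0,"az":0,"grip":1}
    - {"tx":-1,"ty":0,"tz":0,"ax":0,"ay":0,"az":0,"grip":1}
    - {"tx":-1,"ty":0,"tz":0,"ax":0,"ay":0,"az":0,"grip":1}
    - {"tx":-1,"ty":0,"tz":0,"ax":0,"ay":0,"az":0,"grip":1}

```text
time: 3.15
eef_pos: [0.5044, -0.0113, 0.1453]
tool_rot: [-2.31, -2.129, 0.0]
ft_force: [0.0, 2.3, 1.2]
width: -0.0
```

```bash
python3 -c "
from h import *
st();c=snap('side','s3')
cv2.imwrite('pics/s3c.png',cv2.resize(c['pixels'][100:290,170:410],None,fx=3,fy=3,interpolation=cv2.INTER_CUBIC))"
```

```text
3.15 case [-0.0605  0.0438  0.1453] F [0.  2.3 1.2] -4.719359298425778e-05 [[ 0.082  0.997  0.   ]
 [ 0.997 -0.082 -0.   ]]
```

View pics/s3c.png

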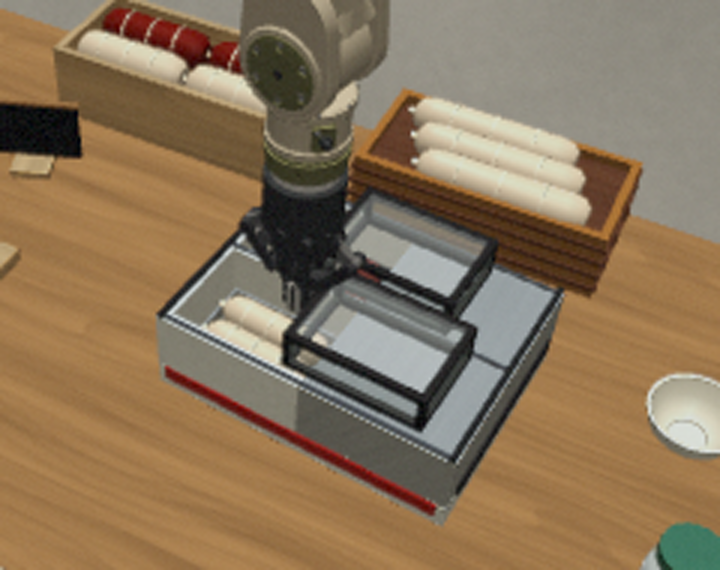

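The cover is sliding with the finger at 2.3 N and has about 3 cm to go. I'll slow down for the stop.

arm_command:
  series:
    - {"tx":-0.6,"ty":0,"tz":0,"ax":0,"ay":0,"az":0,"grip":1}
    - {"tx":-0.5,"ty":0,"tz":0,"ax":0,"ay":0,"az":0,"grip":1}
    - {"tx":-0.5,"ty":0,"tz":0,"ax":0,"ay":0,"az":0,"grip":1}
    - {"tx":-0.4,"ty":0,"tz":0,"ax":0,"ay":0,"az":0,"grip":1}
    - {"tx":-0.3,"ty":0,"tz":0,"ax":0,"ay":0,"az":0,"grip":1}
    - {"tx":-0.2,"ty":0,"tz":0,"ax":0,"ay":0,"az":0,"grip":1}
    - {"tx":-0.2,"ty":0,"tz":0,"ax":0,"ay":0,"az":0,"grip":1}
    - {"tx":-0.2,"ty":0,"tz":0,"ax":0,"ay":0,"az":0,"grip":1}
    - {"tx":-0.1,"ty":0,"tz":0,"ax":0,"ay":0,"az":0,"grip":1}
    - {"tx":0,"ty":0,"tz":0,"ax":0,"ay":0,"az":0,"grip":1}

```text
time: 4.2
eef_pos: [0.5021, -0.039, 0.1452]
tool_rot: [-2.308, -2.128, -0.004]
ft_force: [0.6, 7.3, 0.7]
width: 0.0001
```

arm_command:
  series:
    - {"tx":-0.1,"ty":0,"tz":0,"ax":0,"ay":0,"az":0,"grip":1}
    - {"tx":-0.1,"ty":0,"tz":0,"ax":0,"ay":0,"az":0,"grip":1}
    - {"tx":0,"ty":0,"tz":0,"ax":0,"ay":0,"az":0,"grip":1}
    - {"tx":0,"ty":0,"tz":0,"ax":0,"ay":0,"az":0,"grip":1}
    - {"tx":0,"ty":0,"tz":0,"ax":0,"ay":0,"az":0,"grip":1}
    - {"tx":0,"ty":0,"tz":0,"ax":0,"ay":0,"az":0,"grip":1}
    - {"tx":0,"ty":0,"tz":0,"ax":0,"ay":0,"az":0,"grip":1}
    - {"tx":0,"ty":0,"tz":0,"ax":0,"ay":0,"az":0,"grip":1}
    - {"tx":0,"ty":0,"tz":0,"ax":0,"ay":0,"az":0,"grip":1}
    - {"tx":0,"ty":0,"tz":0,"ax":0,"ay":0,"az":0,"grip":1}

```text
time: 5.2
eef_pos: [0.5021, -0.0391, 0.1453]
tool_rot: [-2.304, -2.129, -0.008]
ft_force: [1.1, 14.2, 2.4]
width: -0.0002
```

It is at the stop: the force rose to 14 N with no motion. Next I back off, rise, and go to the −y side of the far cover.

arm_command:
  series:
    - {"tx":0.7,"ty":0,"tz":0,"ax":0,"ay":0,"az":0,"grip":1}
    - {"tx":1,"ty":0,"tz":0,"ax":0,"ay":0,"az":0,"grip":1}
    - {"tx":0,"ty":0,"tz":-3,"ax":0,"ay":0,"az":0,"grip":1}
    - {"tx":0,"ty":0,"tz":-3,"ax":0,"ay":0,"az":0,"grip":1}
    - {"tx":0,"ty":0,"tz":-3,"ax":0,"ay":0,"az":0,"grip":1}
    - {"tx":-3.5,"ty":3,"tz":0,"ax":0,"ay":0,"az":0,"grip":1}
    - {"tx":-3.5,"ty":3,"tz":0,"ax":0,"ay":0,"az":0,"grip":1}
    - {"tx":-3.5,"ty":3,"tz":0,"ax":0,"ay":0,"az":0,"grip":1}
    - {"tx":-3.5,"ty":3,"tz":0,"ax":0,"ay":0,"az":0,"grip":1}
    - {"tx":-2.8,"ty":0,"tz":0,"ax":0,"ay":0,"az":0,"grip":1}

```text
time: 6.2
eef_pos: [0.612, -0.2054, 0.2338]
tool_rot: [2.31, 2.127, -0.001]
ft_force: [0.5, 0.0, -0.5]
width: -0.0002
```

```bash
python3 -c "
from h import *
st()"
```

```text
6.2 case [ 0.0625 -0.1409  0.2338] F [ 0.5  0.  -0.5] -0.00018698486379622832 [[ 0.082  0.997 -0.001]
 [ 0.997 -0.082  0.001]]
```

arm_command:
  series:
    - {"tx":0,"ty":-0.2,"tz":3,"ax":0,"ay":0,"az":0,"grip":1}
    - {"tx":0,"ty":0,"tz":3,"ax":0,"ay":0,"az":0,"grip":1}
    - {"tx":0,"ty":0,"tz":2,"ax":0,"ay":0,"az":0,"grip":1}
    - {"tx":0,"ty":0,"tz":0.8,"ax":0,"ay":0,"az":0,"grip":1}
    - {"tx":0.5,"ty":0,"tz":0,"ax":0,"ay":0,"az":0,"grip":1}
    - {"tx":1,"ty":0,"tz":0,"ax":0,"ay":0,"az":0,"grip":1}
    - {"tx":1,"ty":0,"tz":0,"ax":0,"ay":0,"az":0,"grip":1}
    - {"tx":1,"ty":0,"tz":0,"ax":0,"ay":0,"az":0,"grip":1}
    - {"tx":1,"ty":0,"tz":0,"ax":0,"ay":0,"az":0,"grip":1}
    - {"tx":1,"ty":0,"tz":0,"ax":0,"ay":0,"az":0,"grip":1}

```text
time: 7.2
eef_pos: [0.6125, -0.1472, 0.1483]
tool_rot: [2.308, 2.127, 0.001]
ft_force: [0.8, -2.6, 2.0]
width: -0.0
```

```bash
python3 -c "
from h import *
st()"
```

```text
7.2 case [ 0.0583 -0.0829  0.1483] F [ 0.8 -2.6  2. ] -2.180246036239907e-05 [[ 0.082  0.997 -0.001]
 [ 0.997 -0.082  0.002]]
```

arm_command:
  series:
    - {"tx":1,"ty":0,"tz":0.2,"ax":0,"ay":0,"az":0,"grip":1}
    - {"tx":1,"ty":0,"tz":0,"ax":0,"ay":0,"az":0,"grip":1}
    - {"tx":1,"ty":0,"tz":0,"ax":0,"ay":0,"az":0,"grip":1}
    - {"tx":1,"ty":0,"tz":0,"ax":0,"ay":0,"az":0,"grip":1}
    - {"tx":0.8,"ty":0,"tz":0,"ax":0,"ay":0,"az":0,"grip":1}
    - {"tx":0.5,"ty":0,"tz":0,"ax":0,"ay":0,"az":0,"grip":1}
    - {"tx":0.4,"ty":0,"tz":0,"ax":0,"ay":0,"az":0,"grip":1}
    - {"tx":0.3,"ty":0,"tz":0,"ax":0,"ay":0,"az":0,"grip":1}
    - {"tx":0.3,"ty":0,"tz":0,"ax":0,"ay":0,"az":0,"grip":1}
    - {"tx":0.2,"ty":0,"tz":0,"ax":0,"ay":0,"az":0,"grip":1}

```text
time: 8.2
eef_pos: [0.6171, -0.0829, 0.1452]
tool_rot: [-2.311, -2.128, 0.0]
ft_force: [2.1, -2.5, -0.3]
width: 0.0
```

arm_command:
  series:
    - {"tx":0.1,"ty":0,"tz":0,"ax":0,"ay":0,"az":0,"grip":1}
    - {"tx":0.1,"ty":0,"tz":0,"ax":0,"ay":0,"az":0,"grip":1}
    - {"tx":0.1,"ty":0,"tz":0,"ax":0,"ay":0,"az":0,"grip":1}
    - {"tx":0.1,"ty":0,"tz":0,"ax":0,"ay":0,"az":0,"grip":1}
    - {"tx":0,"ty":0,"tz":0,"ax":0,"ay":0,"az":0,"grip":1}
    - {"tx":0,"ty":0,"tz":0,"ax":0,"ay":0,"az":0,"grip":1}
    - {"tx":0,"ty":0,"tz":0,"ax":0,"ay":0,"az":0,"grip":1}
    - {"tx":0,"ty":0,"tz":0,"ax":0,"ay":0,"az":0,"grip":1}
    - {"tx":0,"ty":0,"tz":0,"ax":0,"ay":0,"az":0,"grip":1}
    - {"tx":0,"ty":0,"tz":0,"ax":0,"ay":0,"az":0,"grip":1}

```text
time: 9.2
eef_pos: [0.6173, -0.0788, 0.1452]
tool_rot: [-2.31, -2.129, 0.0]
ft_force: [1.1, 0.2, 0.3]
width: 0.0003
```

```bash
python3 -c "
from h import *
st()"
```

```text
9.2 case [ 0.0574 -0.0143  0.1452] F [1.1 0.2 0.3] 0.00025868769400870403 [[ 0.082  0.997  0.   ]
 [ 0.997 -0.082 -0.   ]]
```

The force is low, so it is not at the stop yet. I continue gently.

arm_command:
  series:
    - {"tx":0.1,"ty":0,"tz":0,"ax":0,"ay":0,"az":0,"grip":1}
    - {"tx":0.1,"ty":0,"tz":0,"ax":0,"ay":0,"az":0,"grip":1}
    - {"tx":0.1,"ty":0,"tz":0,"ax":0,"ay":0,"az":0,"grip":1}
    - {"tx":0.1,"ty":0,"tz":0,"ax":0,"ay":0,"az":0,"grip":1}
    - {"tx":0,"ty":0,"tz":0,"ax":0,"ay":0,"az":0,"grip":1}
    - {"tx":0,"ty":0,"tz":0,"ax":0,"ay":0,"az":0,"grip":1}
    - {"tx":0,"ty":0,"tz":0,"ax":0,"ay":0,"az":0,"grip":1}
    - {"tx":0,"ty":0,"tz":0,"ax":0,"ay":0,"az":0,"grip":1}
    - {"tx":0,"ty":0,"tz":0,"ax":0,"ay":0,"az":0,"grip":1}
    - {"tx":0,"ty":0,"tz":0,"ax":0,"ay":0,"az":0,"grip":1}

```text
time: 10.2
eef_pos: [0.6175, -0.0763, 0.1452]
tool_rot: [2.311, 2.127, -0.003]
ft_force: [-0.5, -5.8, 0.1]
width: -0.0
```

arm_command:
  series:
    - {"tx":0.1,"ty":0,"tz":0,"ax":0,"ay":0,"az":0,"grip":1}
    - {"tx":0.1,"ty":0,"tz":0,"ax":0,"ay":0,"az":0,"grip":1}
    - {"tx":0.1,"ty":0,"tz":0,"ax":0,"ay":0,"az":0,"grip":1}
    - {"tx":0,"ty":0,"tz":0,"ax":0,"ay":0,"az":0,"grip":1}
    - {"tx":0,"ty":0,"tz":0,"ax":0,"ay":0,"az":0,"grip":1}
    - {"tx":0,"ty":0,"tz":0,"ax":0,"ay":0,"az":0,"grip":1}
    - {"tx":0,"ty":0,"tz":0,"ax":0,"ay":0,"az":0,"grip":1}
    - {"tx":0,"ty":0,"tz":0,"ax":0,"ay":0,"az":0,"grip":1}
    - {"tx":0,"ty":0,"tz":0,"ax":0,"ay":0,"az":0,"grip":1}
    - {"tx":0,"ty":0,"tz":0,"ax":0,"ay":0,"az":0,"grip":1}

```text
time: 11.2
eef_pos: [0.6175, -0.0761, 0.1453]
tool_rot: [2.31, 2.122, -0.009]
ft_force: [-2.6, -14.8, 0.4]
width: 0.0001
```

It is at the stop (14.8 N, no motion). I back off, rise, and move aside for a clear view.

arm_command:
  series:
    - {"tx":-0.8,"ty":0,"tz":0,"ax":0,"ay":0,"az":0,"grip":1}
    - {"tx":-1,"ty":0,"tz":0,"ax":0,"ay":0,"az":0,"grip":1}
    - {"tx":0,"ty":0,"tz":-3,"ax":0,"ay":0,"az":0,"grip":1}
    - {"tx":0,"ty":0,"tz":-4,"ax":0,"ay":0,"az":0,"grip":1}
    - {"tx":0,"ty":0,"tz":-4,"ax":0,"ay":0,"az":0,"grip":1}
    - {"tx":-4,"ty":-1,"tz":0,"ax":0,"ay":0,"az":0,"grip":1}
    - {"tx":-4,"ty":-2,"tz":0,"ax":0,"ay":0,"az":0,"grip":1}
    - {"tx":-4,"ty":-2,"tz":0,"ax":0,"ay":0,"az":0,"grip":1}
    - {"tx":-4,"ty":-2,"tz":0,"ax":0,"ay":0,"az":0,"grip":1}
    - {"tx":-4,"ty":-2,"tz":0,"ax":0,"ay":0,"az":0,"grip":1}

```text
time: 12.2
eef_pos: [0.5095, -0.2828, 0.2554]
tool_rot: [-2.309, -2.13, -0.002]
ft_force: [-0.3, -0.6, 0.2]
width: -0.0001
```

arm_command:
  series:
    - {"tx":-4,"ty":-2,"tz":0,"ax":0,"ay":0,"az":0,"grip":1}
    - {"tx":-4,"ty":-2,"tz":0,"ax":0,"ay":0,"az":0,"grip":1}
    - {"tx":0,"ty":0,"tz":0,"ax":0,"ay":0,"az":0,"grip":1}
    - {"tx":0,"ty":0,"tz":0,"ax":0,"ay":0,"az":0,"grip":1}
    - {"tx":0,"ty":0,"tz":0,"ax":0,"ay":0,"az":0,"grip":1}
    - {"tx":0,"ty":0,"tz":0,"ax":0,"ay":0,"az":0,"grip":1}
    - {"tx":0,"ty":0,"tz":0,"ax":0,"ay":0,"az":0,"grip":1}
    - {"tx":0,"ty":0,"tz":0,"ax":0,"ay":0,"az":0,"grip":1}
    - {"tx":0,"ty":0,"tz":0,"ax":0,"ay":0,"az":0,"grip":1}
    - {"tx":0,"ty":0,"tz":0,"ax":0,"ay":0,"az":0,"grip":1}

```text
time: 13.2
eef_pos: [0.4643, -0.358, 0.2553]
tool_rot: [-2.31, -2.129, -0.0]
ft_force: [-0.3, -0.1, -0.9]
width: 0.0001
```

```bash
python3 -c "
from h import *
st();c=snap('top','t2')
cv2.imwrite('pics/t2c.png',cv2.resize(c['pixels'][130:250,225:365],None,fx=5,fy=5,interpolation=cv2.INTER_CUBIC))"
```

```text
13.2 case [-0.0723 -0.305   0.2553] F [-0.3 -0.1 -0.9] 5.899991500448317e-05 [[ 0.081  0.997  0.   ]
 [ 0.997 -0.081  0.   ]]
```

View pics/t2c.png

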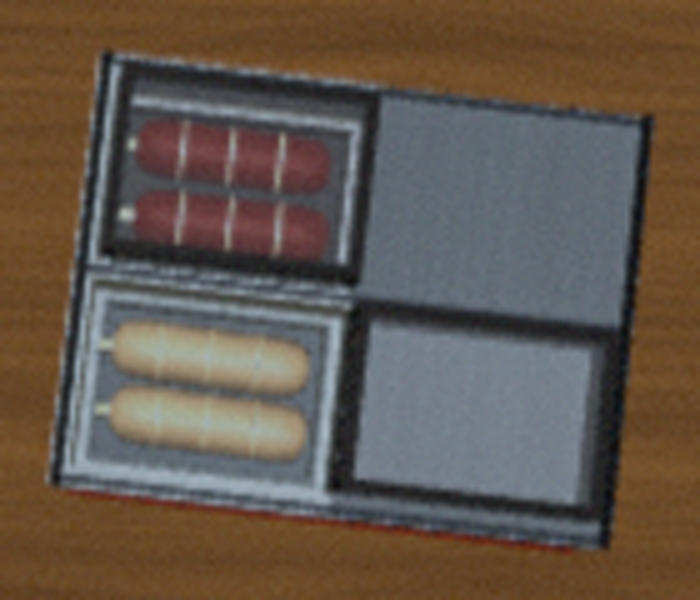

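The chorizos are covered (cover corners about (125,64), (380,95), (360,287), (100,255)). The saucissons are open (cover corners about (357,300), (618,330), (600,518), (333,490)). The sausages have not moved. I'll do a quick numeric check and hand in.

```bash
python3 - <<'E'
from h import *
c=np.load('pics/t2.npz')
for n,q in(('near',[(357,300),(618,330),(600,518),(333,490)]),('far',[(125,64),(380,95),(360,287),(100,255)])):
    m=np.mean([w(c,225+(u-2)/5,130+(v-2)/5,.146) for u,v in q],0);print(n,.075-cs(m)[1])
d=np.abs(c['pixels'].astype(int)-np.load('pics/t1.npz')['pixels']).max(2)
for k,(u,v) in dict(jar=(415,237),bowl=(404,170),sign=(132,148),salami=(105,231)).items():print(k,(d[v-20:v+20,u-20:u+20]>60).sum())
hand_in()
E
```

```text
near 0.1476
far 0.0011000000000000038
jar 360
bowl 0
sign 0
salami 0
the job is handed in; nothing more can be done
```

The job is handed in: the cover above the pale saucissons (near) is open, and the cover above the dark red chorizos (far) is shut. I pushed each with closed fingertips at about 0.1 m/s, slowing before the stop.

**Covers:** Both were pressed against their stops, with the force rising to about 14–15 N and no further motion. The last top picture gives about 0.148 m for the near cover and 0.001 m for the far one, both within the 6 mm tolerance. I made no separate check that the covers were at rest.

**Sausages and counter:** The sausages look unmoved in that picture, and there was no image change around the bowl, sign or salami.

**Failed check:** The area around the jar did differ between pictures (360 pixels). I did not view it. The likely reason is that the parked arm hangs in the camera's line to the jar. The fingertips stayed roughly 0.13 m above the jar's top, and I saw no contact force there.

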